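# Oil a trocar and draw its obturator half-way for inspection

### The arm

A 6-joint arm with a two-finger parallel gripper is mounted at the origin on the work surface; the furniture and walls round the work are solid. World frame = base frame: x ahead of the robot, y to its left, z up, the work surface at z = 0. Lengths are in m, angles in rad, forces in N, time in s.
With the tool pointing down it reaches from about 0.4 to 0.925 m from the base axis. Payload 3.4 kg.
Tool frame: the origin (TCP) lies on the mounting face of the last link; the fingertips stand 173 mm ahead of it and the grasp point (between the pads) lies 155 mm ahead of it; z points along the fingers, y is the line along which they close (so a half turn about z gives the same grasp; the last joint's range is limited). The gripper opens to 85 mm and grips with 20 to 120 N. Pads are 22 mm wide; open, the fingers measure 114 mm over their backs; the gripper's body (76 mm by 85 mm) begins 54 mm behind the grasp point. The pads swing forward as they close: fully open they stand 13 mm farther back than shut.
Start: joints at [-1.317, 0.307, 1.506, -0, 1.328, -0.073], TCP at [0.185, -0.544, 0.405] pointing down, gripper open.
Joint ranges: [-3.12, 3.12], [-1.05, 2.28], [0.14, 2.33], [-1.42, 4.57], [0.1, 2.73], [-2.68, 2.68]. Speed limits (rad/s): [2.57, 2.57, 3.14, 3.14, 3.14, 3.14].

### API

Orientations are given as a rotation vector (axis times angle).
In Python, from cell import r gives the robot as it stands. The module is installed in compiled form; this text tells all that it offers.
- The arm moves only by the tool arm_command, never from a script. Its argument "deltas" is a list of rows, each a list of 6 numbers: the shift along the tool's x, y, z in m, then the turn, a rotation vector about the tool's x, y, z in rad. In form: [[dx, dy, dz, ax, ay, az], ...]. A call has 1 to 8 rows; each row shifts and turns the commanded pose from where the row before left it, along the tool's axes as they then stand; what a row does not reach is not made up. A row lasts 1/10 s, in which the tool goes at most 50 mm and 8.59 degrees, less where a joint would pass 70% of its speed; a pose out of reach is approached as far as the arm can. A call is refused whole if a number of a shift passes 0.05 or a number of a turn 0.15, either way. A call with a gripper value outside its range is refused whole. "claw" is the closure, from 0 (fully open) to 1 (shut), set as the call begins (left out, the last holds). The fingers move at their own pace and stop on an object; the grip force is fixed at half the most. Time passes only in rows, so rows that do not move let the fingers close. It gives the time, the measured TCP pose, the force, the opening and the grip force at its end, in the units of the state.
- r.get_state(): the state, without advancing time (a new reading comes with each control period).
- r.grab_frame(name): name is "side" or "top"; returns a dict with "pixels" (480x640x3 uint8, red, green, blue), "depth" (480x640 float32, m along the optical axis (not along the pixel's ray), 0 where there is no reading), "K" (3x3 intrinsics, pixels), "position" and "attitude" of the camera in the world. Camera axes: x right, y down, z forward; pixel columns grow to the right and rows downward; lengths in m; the calibration is good to about 2 mm. A picture is of the moment at which its call begins.
- r.sign_off(): hands the job in; it is judged then, once.
Trained networks look in a picture, given as the dict that the camera call returned (one of the last four; its "shot" number tells which), for a name from the list of things; names that differ only in an ending like _2 or _b are one class to them, and where a whole thing is asked for, a point or a joint stands for the part that bears it (a point fixed in the world has none). Each returns a list of dicts, best first, with "p" (0 to 1); they miss things now and then, are a little off and sometimes report something else, mostly with a low value. They report only what shows in the picture. A call takes as long as a camera call.
- r.cut_out(target, picture): "region" (480x640 bool, what is visible of it) and "bbox" ([left, top, right, bottom] in pixels, round what is visible of it).
The state is a dict: "clock": time; "joint_positions": joint angles; "dq": joint speeds; "joint_efforts": joint torques, N m; "tcp_pos": TCP position; "tcp_rot": TCP orientation; "wrist_force": force on the tool from outside, world axes, zero at the start; "wrist_torque": the same for the moment, N m; "grip_width": finger opening in m; "grip_force": force on a finger pad.
Only numpy, scipy, OpenCV 4.12 (cv2) and the standard library are available. Lean on these libraries where they do the work, as an engineer would, in place of code of your own. Each camera call takes 0.05 s, during which the arm holds its last target. There are 200 camera calls.

### The job

Oil the trocar that is clamped in the white lubricating stand: push the pump's hand lever down through three or more full strokes, letting it come right back up after each one. Then draw the obturator by its knob straight up out of the cannula, without binding it, until the dark ring on its shaft has just come clear of the cannula's mouth (a centimetre or so above it), with the rest of the shaft still in the bore. Finish holding it there, still and free in the bore, for inspection; do not let go and do not disturb the other instruments.

Things in the scene. Friction and masses are not known exactly. Their poses are not given: they have to be found in the camera images.
- stand: White lubricating stand fixed to the table, base plate 200 x 110 mm with its top 16 mm over the table and everything else standing on it. Origin on the table top under the stand; its x axis runs from the lever's black pad (at x = -91 mm) over the pump (x = -22 mm, 46 mm across, its body 94 mm high) and the lever's bracket (x = +22 mm, top at z = 134 mm) to the upright cannula (x = +85 mm); z is up. The clamp column behind the cannula (x = 107 to 121 mm) ends at z = 97 mm.
- cannula_mouth (a point): Centre of the mouth of the upright steel cannula, 145 mm over the table, z axis up along the bore. The bore is 13.5 mm wide and 110 mm deep from the mouth; the cannula's head is 33 mm across. The cannula is clamped and does not move.
- obturator_grip (a point): Centre of the green ribbed knob of the obturator, a loose steel rod of 0.1 to 0.2 kg that stands in the cannula. The knob is round, 26 mm across and 33 mm tall (13 to 46 mm above the mouth while the rod is fully in; this point is 28 mm above the mouth then), over a thinner neck and a 25 mm flange, 5 mm thick, that rests on the cannula's mouth. Below the flange the shaft is 12 mm thick and 104 mm long, then a 14 mm pointed tip. z axis up along the shaft.
- obturator_ring (a point): Centre of the 5 mm wide black ring round the obturator's shaft, on the shaft's axis, 45 mm below the flange (73 mm below the knob's centre); hidden in the bore at the start.
- obturator_tip (a point): Pointed lower end of the obturator, 146 mm below the knob's centre.
- lever_pad (a point): Centre of the top face of the black ribbed push pad, 52 x 38 mm, at the end of the pump's hand lever. At rest it is 172 mm over the table and slopes 0.32 rad (lower towards the pivot); it swings about a level pivot on the stand at x = +22 mm, z = 125 mm, 122 mm from the pad, so that it goes nearly straight down by about 77 mm in a full stroke. At the bottom it slopes as much the other way.
- lever (a joint): Angle of the hand lever: 0 at rest (up), 0.64 rad at the lower stop. A spring pushes it back up: about 2 N at the pad at rest, 7 N at the bottom. A full stroke goes past 0.54 and back under 0.08.
- tray: Shallow steel instrument tray, 189 x 339 x 24 mm, fixed, to the right; bystander. Origin at the centre of its underside.
- haemostat: Steel haemostat lying in the tray, 140 mm long; bystander.
- haemostat_2: Smaller steel haemostat lying on the table, 125 mm long; bystander.
- kidney_dish: Steel kidney dish, 95 x 202 x 34 mm; bystander, origin at the centre of its underside.
- gallipot: Small steel bowl, 79 mm across and 40 mm high, standing in the tray; bystander, origin at the centre of its underside.
- instrument_box: Closed steel instrument box, 109 x 188 x 42 mm; bystander, origin at the centre of its underside.
- timer: White kitchen-type timer with a black dial, 62 x 62 x 44 mm; bystander, origin at the centre of its underside.

How it is judged:
On the way, in this order (a step that is already met when the one before it is completed fails the run):
1. first stroke: the hand lever is pushed down (value of joint lever above 0.54 rad), for 0.05 s.
2. first stroke: the lever comes back up (value of joint lever below 0.08 rad), for 0.05 s.
3. second stroke down (value of joint lever above 0.54 rad), for 0.05 s.
4. second stroke back up (value of joint lever below 0.08 rad), for 0.05 s.
5. third stroke down (value of joint lever above 0.54 rad), for 0.05 s.
6. third stroke back up (value of joint lever below 0.08 rad), for 0.05 s.
7. the obturator is drawn in the fingers until its ring is clear of the cannula's mouth (z of obturator_ring in the frame of cannula_mouth above 0.002 m and contact force between the fingers and obturator above 1 N), for 0.1 s.
At the end, for the whole second after the job is handed in: The fingers hold the obturator at rest (over 1 N): its dark ring's centre 2 to 20 mm above the cannula's mouth, the tip 30 mm or more below the mouth and within 6 mm of the bore's axis, the shaft within 0.04 rad of the bore and pressing on the stand with under 6 N; the lever is up (under 0.08 rad) (all of step 7 and z of obturator_ring in the frame of cannula_mouth below 0.02 m and z of obturator_tip in the frame of cannula_mouth below -0.03 m and horizontal distance between obturator_tip and cannula_mouth below 0.006 m and angle between the z axis of obturator_grip and the z axis of cannula_mouth, either way round below 0.04 rad and contact force between obturator and stand below 6 N and linear speed of obturator below 0.01 m/s and value of joint lever below 0.08 rad); the arm keeps its last pose, push and grip.
It fails at once if the obturator comes out of the cannula altogether (z of obturator_tip in the frame of cannula_mouth above -0.015 m).
It fails at once if a bystander is moved by more than 3 cm (distance of any of haemostat, haemostat_2, kidney_dish, gallipot, instrument_box, timer from where it was at the start of the episode above 0.03 m).
It also fails if it takes over 64 s, if anything falls off the work surface, if the arm or the gripper's body presses on something with over 40 N, if the wrist force passes 120 N, or if a joint passes its speed limit or range.

## Working session

There is one attempt and no reset: what is moved stays moved. The work goes in short steps, Python scripts to look and compute and a tool call to move; the robot and the scene stay as the last step left them, time stands still between calls to the robot, and variables do not carry over. Pictures are saved under pics/ and viewed, at most 10 in all, crops included, and the job is handed in when it is done.

Besides the shell and the picture viewer there is one more tool, called after "Request:" as name([rows], argument=value, ...), one row to a line, values as JSON. arm_command: Moves the arm, as the interface text tells. Its arguments: {"type":"object","properties":{"deltas":{"type":"array"},"claw":{"type":"number"}},"required":["deltas"]}

```bash
mkdir -p pics
cat > h.py <<'E'
import numpy as np, cv2
from cell import r
from scipy.spatial.transform import Rotation as R
def att(f):
    a=np.array(f["attitude"],float)
    return a if a.shape==(3,3) else R.from_rotvec(a).as_matrix() if a.size==3 else R.from_quat(a).as_matrix()
def cloud(f):
    d=f["depth"];K=f["K"];v,u=np.mgrid[:480,:640]
    p=np.stack([(u-K[0][2])/K[0][0]*d,(v-K[1][2])/K[1][1]*d,d],-1)
    return p@att(f).T+np.array(f["position"])
def save(f,n): cv2.imwrite(f"pics/{n}.png",np.ascontiguousarray(f["pixels"][...,::-1]))
E
python3 - <<'E'
from h import *
for n in("side","top"):
    f=r.grab_frame(n);save(f,n+"0");P=cloud(f)
    print(n,f["attitude"],f["position"],f["K"])
    for t in("stand","lever_pad","obturator_grip","lever","timer","kidney_dish","instrument_box","haemostat","tray","gallipot"):
        try:
            for o in r.cut_out(t,f)[:2]:
                m=o["region"]&(f["depth"]>0);q=P[m]
                print(t,round(o["p"],2),o["bbox"],m.sum(),np.median(q,0).round(3),np.percentile(q,2,0).round(3),np.percentile(q,98,0).round(3))
        except Exception as e: print(t,e)
s=r.get_state();print(s)
E
```

```text
side [-2.05767977  0.20776829 -0.1602522 ] [ 0.2866888  -0.96197026  0.61966574] [[513.57501114   0.         318.29434205]
 [  0.         513.57501114 231.14329679]
 [  0.           0.           1.        ]]
stand 0.65 [299.9, 199.6, 414.0, 307.7] 5443 [ 0.585 -0.108  0.033] [ 0.478 -0.175 -0.001] [0.676 0.017 0.172]
lever_pad 0.76 [301.4, 201.3, 371.1, 235.5] 547 [ 0.504 -0.064  0.161] [ 0.462 -0.1    0.001] [0.607 0.218 0.178]
obturator_grip 0.27 [299.9, 202.0, 370.2, 233.3] 519 [ 0.499 -0.064  0.163] [ 0.461 -0.098  0.13 ] [ 0.591 -0.031  0.178]
lever 0.73 [296.8, 199.1, 370.2, 235.2] 516 [ 0.501 -0.064  0.163] [ 0.462 -0.098  0.011] [0.595 0.137 0.177]
timer 0.95 [236.2, 230.8, 261.3, 260.5] 593 [0.367 0.071 0.025] [0.338 0.057 0.001] [0.397 0.118 0.043]
kidney_dish 0.94 [237.0, 261.9, 289.9, 326.0] 2564 [ 0.376 -0.096  0.01 ] [ 0.329 -0.201 -0.001] [ 0.416 -0.013  0.034]
instrument_box 0.64 [304.7, 186.7, 381.3, 221.5] 1746 [0.647 0.228 0.04 ] [0.551 0.21  0.   ] [0.729 0.311 0.043]
haemostat 0.87 [344.2, 355.4, 419.4, 385.7] 330 [ 0.553 -0.336  0.005] [ 0.491 -0.366  0.003] [ 0
[... 1958 characters left out ...]
int_positions': array([-1.31649517e+00,  3.06789097e-01,  1.50640596e+00,  1.14673033e-05,
        1.32842189e+00, -7.34965966e-02]), 'dq': array([ 6.69180526e-05, -6.28209607e-04,  1.12717872e-03, -5.68371751e-04,
       -2.59452551e-05, -1.15315230e-03]), 'joint_efforts': array([-2.75665167e-03, -4.57503998e+01, -2.52338755e+01, -2.74475378e-04,
        9.66562548e-04, -3.24000257e-05]), 'tcp_pos': array([ 0.18510647, -0.5443877 ,  0.4047089 ]), 'tcp_rot': array([-3.09946681e+00, -5.12592932e-01, -1.39692243e-05]), 'wrist_force': array([-0.73624809,  0.91881094, -0.30627834]), 'wrist_torque': array([0.02986561, 0.035846  , 0.01792579]), 'grip_force': 0.0, 'grip_width': 0.08561639388715774}
```

Run:
```python
import cv2,numpy as np
a=cv2.imread("pics/side0.png")[170:320,260:440];b=cv2.imread("pics/top0.png")[140:290,290:420]
cv2.imwrite("pics/m0.png",np.hstack([cv2.resize(a,None,fx=2.5,fy=2.5,interpolation=2),cv2.resize(b,None,fx=2.5,fy=2.5,interpolation=2)]))
```

```text
(no output)
```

View pics/m0.png

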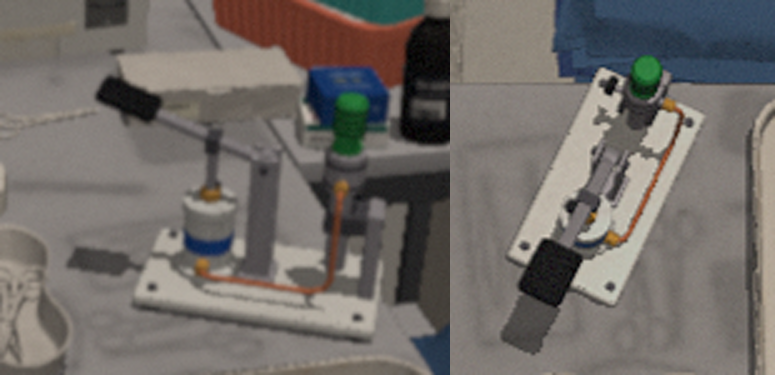

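View pics/top0.png

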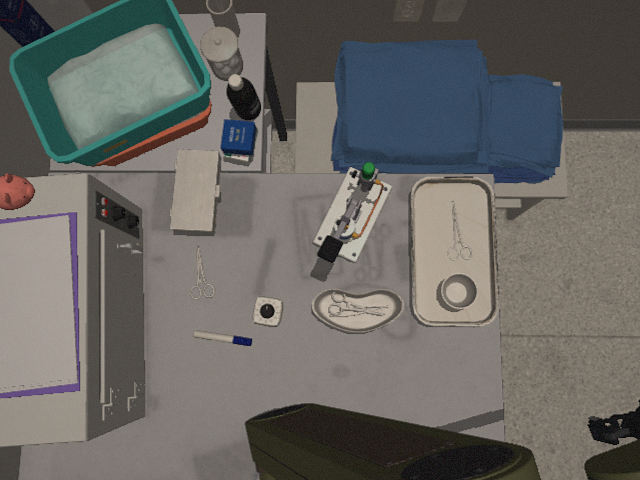

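Run:
```python
from h import *
from scipy.optimize import least_squares
G=[]
for n in("side","top"):
    f=r.grab_frame(n);P=cloud(f);h=cv2.cvtColor(f["pixels"],cv2.COLOR_RGB2HSV)
    near=(np.abs(P[...,0]-.57)<.16)&(np.abs(P[...,1]+.09)<.12)&(f["depth"]>0)
    g=near&(h[...,0]>45)&(h[...,0]<75)&(h[...,1]>120)&(P[...,2]>.14)&(P[...,2]<.2)
    q=P[g];print(n,"green",len(q),np.median(q,0).round(4),q.min(0).round(4),q.max(0).round(4))
    s=q[(q[:,2]>.16)&(q[:,2]<.187)] if n=="side" else q[q[:,2]>.187]
    if n=="side":
        # axis from silhouette: centre column of green pixels
        e=least_squares(lambda c:np.hypot(s[:,0]-c[0],s[:,1]-c[1])-.013,[.64,-.12],loss="soft_l1",f_scale=.002);print("cyl",e.x,e.cost,len(s))
    else: print("topdisc",s.mean(0),(s.min(0)+s.max(0))/2,len(s))
    # green pixel silhouette: predicted via vertical axis
    v,u=np.nonzero(g);print("pix",u.min(),u.max(),v.min(),v.max(),u.mean(),v.mean())
    # base plate
    b=near&(np.abs(P[...,2]-.016)<.006)&(h[...,1]<50)&(h[...,2]>170)
    k=cv2.morphologyEx(b.astype(np.uint8),cv2.MORPH_OPEN,np.ones((2,2)))
    nb,l,st,_=cv2.connectedComponentsWithStats(k);j=1+st[1:,4].argmax();q=P[l==j]
    rc=cv2.minAreaRect(q[:,:2].astype(np.float32));print("plate",len(q),rc,np.median(q[:,2]))
    p=near&(h[...,2]<70)&(P[...,2]>.14)&(P[...,2]<.2)
    q=P[p];rc=cv2.minAreaRect(q[:,:2].astype(np.float32));print("pad",len(q),np.median(q,0).round(4),rc)
    A=np.c_[q[:,:2],np.ones(len(q))];print(np.linalg.lstsq(A,q[:,2],rcond=None)[0])
```

```text
side green 252 [ 0.6424 -0.1322  0.1744] [ 0.6335 -0.1384  0.1466] [ 0.6567 -0.1163  0.1912]
cyl [ 0.6466949  -0.12317062] 0.0001187701867920525 144
pix 393 406 208 231 399.531746031746 218.89285714285714
plate 592 ((0.3959871828556061, -0.5123266577720642), (0.9050889611244202, 0.1931733787059784), 64.28974151611328) 0.015134841986806591
pad 523 [ 0.5029 -0.0693  0.1689] ((0.5576252937316895, -0.09014547616243362), (0.04037731513381004, 0.21358951926231384), 60.614261627197266)
[-0.01732835 -0.00401948  0.17648032]
top green 156 [ 0.6406 -0.121   0.1902] [ 0.4863 -0.1331  0.1482] [ 0.6566 -0.0406  0.1963]
topdisc [ 0.64370123 -0.12132503  0.19095894] [ 0.64418074 -0.12099753  0.19165162] 110
pix 327 374 162 247 367.64102564102564 170.56410256410257
plate 765 ((0.5019741058349609, -0.04629459232091904), (0.07387561351060867, 0.37219610810279846), 81.34325408935547) 0.01692672883213886
pad 543 [ 0.4879 -0.0504  0.1727] ((0.5554715394973755, -0.07914182543754578), (0.03742043301463127, 0.20762814581394196), 64.65546417236328)
[-0.05434376  0.05793243  0.20189714]
```

Run:
```python
from h import *
from scipy.optimize import minimize
for n in("side","top"):
    f=r.grab_frame(n);P=cloud(f);h=cv2.cvtColor(f["pixels"],cv2.COLOR_RGB2HSV)
    m=r.cut_out("stand",f)[0]["region"]; m=cv2.dilate(m.astype(np.uint8),np.ones((5,5)))>0
    K=np.array(f["K"]);Rm=att(f);C=np.array(f["position"])
    def onplane(u,v,z):
        d=np.stack([(u-K[0,2])/K[0,0],(v-K[1,2])/K[1,1],np.ones_like(u,float)],-1)@Rm.T
        return (C+d*((z-C[2])/d[...,2])[...,None])
    # plate pixels: white, depth consistent
    b=m&(f["depth"]>0)&(np.abs(P[...,2]-.016)<.006)&(h[...,1]<60)&(h[...,2]>150)
    v,u=np.nonzero(b);q=onplane(u,v,.016)[:,:2]
    best=[]
    for a in np.arange(-.6,-.25,.01):
        c,s=np.cos(a),np.sin(a);w=q@np.array([[c,-s],[s,c]])
        lo,hi=np.percentile(w,1,0),np.percentile(w,99,0);best.append(((hi-lo)[0]*(hi-lo)[1],a,hi-lo,np.array([[c,-s],[s,c]])@((lo+hi)/2)))
    best.sort(key=lambda t:t[0]);print(n,len(q),best[0],best[1][1],best[2][1])
    p=(h[...,2]<70)&(f["depth"]>0)&(np.abs(P[...,0]-.49)<.05)&(np.abs(P[...,1]+.055)<.05)&(P[...,2]>.14)&(P[...,2]<.2)
    v,u=np.nonzero(p);q=P[p];print("pad",len(q),q.mean(0),q.min(0),q.max(0))
    A=np.c_[q[:,:2],np.ones(len(q))];print(np.linalg.lstsq(A,q[:,2],rcond=None)[0],cv2.minAreaRect(q[:,:2].astype(np.float32)))
    # check projection of the model
    def proj(X): c=(np.array(X)-C)@Rm; return (K@c)[:2]/c[2]
    for nm,X in dict(knobtop=(.645,-.122,.191),mouth=(.645,-.122,.145)).items(): print(nm,proj(X).round(1))
    save(f,n+"1")
```

```text
side 1286 (np.float64(0.02068828462232134), np.float64(-0.43999999999999984), array([0.19434293, 0.10645247]), array([ 0.59123697, -0.10191849])) -0.4299999999999998 -0.44999999999999984
pad 285 [ 0.48398608 -0.05510116  0.16961651] [ 0.4571393  -0.07416674  0.15563925] [ 0.51234853 -0.02514864  0.17893794]
[-0.23442223  0.26872031  0.29788041] ((0.4854126572608948, -0.04978419095277786), (0.040735743939876556, 0.04826635494828224), 64.77999114990234)
knobtop [399.9 208.4]
mouth [397.5 229.4]
top 1983 (np.float64(0.020306557998441027), np.float64(-0.43999999999999984), array([0.19258228, 0.10544354]), array([ 0.59049313, -0.0962186 ])) -0.4299999999999998 -0.44999999999999984
pad 439 [ 0.48283702 -0.04597933  0.17313361] [ 0.45563128 -0.0805512   0.14780597] [ 0.53997818 -0.02115256  0.18280001]
[-0.25439787  0.15011484  0.3028685 ] ((0.5023155212402344, -0.05403970927000046), (0.03721649944782257, 0.09073852747678757), 64.77815246582031)
knobtop [368.6 166.9]
mouth [367.2 173.8]
```

Run:
```python
from h import *
f=r.grab_frame("top");P=cloud(f);g=r.grab_frame("side");Q=cloud(g)
q=np.vstack([P[f["depth"]>0],Q[g["depth"]>0]])
for x0 in np.arange(.6,.95,.05):
    print(round(x0,2),[ (round(float(np.percentile(s,98)),3) if len(s:=q[(q[:,0]>=x0)&(q[:,0]<x0+.05)&(q[:,1]>=y0)&(q[:,1]<y0+.05),2]) else None) for y0 in np.arange(-.4,.2,.05)])
s=r.get_state();M=R.from_rotvec(s["tcp_rot"]).as_matrix();print(M.round(3),s["clock"])
```

```text
0.6 [0.01, 0.009, 0.01, 0.027, 0.118, 0.192, 0.121, 0.017, 0.006, 0.005, 0.005, 0.006, 0.047]
0.65 [0.025, 0.026, 0.026, 0.026, 0.086, 0.191, 0.092, 0.006, 0.005, 0.006, 0.006, 0.005, 0.046]
0.7 [-0.091, -0.086, -0.086, -0.085, -0.091, -0.098, 0.015, None, None, None, 0.066, 0.067, 0.063]
0.75 [-0.063, -0.064, -0.063, -0.062, -0.062, -0.063, -0.061, -0.103, None, None, 0.068, 0.068, 0.209]
0.8 [-0.06, -0.064, -0.063, -0.059, -0.061, -0.062, -0.059, -0.283, -0.371, -0.372, 0.152, 0.2, 0.209]
0.85 [-0.063, -0.066, -0.062, -0.058, -0.061, -0.059, -0.057, -0.272, -0.371, -0.373, 0.142, 0.161, 0.21]
0.9 [-0.061, -0.064, -0.06, -0.06, -0.064, -0.062, -0.056, -0.368, -0.371, -0.372, 0.004, 0.109, 0.207]
[[ 0.947  0.322 -0.   ]
 [ 0.322 -0.947 -0.   ]
 [-0.     0.    -1.   ]] 1.5
```

Request:
arm_command([
  [0.028, -0.0233, 0, 0, 0, 0],
  [0.028, -0.0233, 0, 0, 0, 0],
  [0.028, -0.0233, 0, 0, 0, 0],
  [0.028, -0.0233, 0, 0, 0, 0],
  [0.028, -0.0233, 0, 0, 0, 0],
  [0.028, -0.0233, 0, 0, 0, 0],
  [0.028, -0.0233, 0, 0, 0, 0],
  [0.028, -0.0233, 0, 0, 0, 0],
], claw=1)

```text
clock: 2.3
tcp_pos: [0.3377, -0.2945, 0.4049]
tcp_rot: [3.099, 0.512, 0.001]
wrist_force: [0.7, -0.3, -0.5]
grip_width: 0.0001
grip_force: 0.0
```

Request:
arm_command([
  [0.028, -0.0233, 0, 0, 0, 0],
  [0.028, -0.0233, 0, 0, 0, 0],
  [0.028, -0.0233, 0, 0, 0, 0],
  [0.028, -0.0233, 0, 0, 0, 0],
  [0.028, -0.0233, 0, 0, 0, 0],
  [0.028, -0.0233, 0, 0, 0, 0],
  [0.028, -0.0233, 0, 0, 0, 0],
  [0.024, -0.0233, 0, 0, 0, 0],
])

```text
clock: 3.1
tcp_pos: [0.4863, -0.047, 0.4049]
tcp_rot: [3.099, 0.513, 0.001]
wrist_force: [0.7, -0.8, -0.2]
grip_width: -0.0005
grip_force: 0.0
```

Request:
arm_command([
  [0, 0, 0, 0, 0, -0.1],
  [0, 0, 0, 0, 0, -0.1],
  [0, 0, 0, 0, 0, -0.1],
  [0, 0, 0, 0, 0, -0.1],
  [0, 0, 0, 0, 0, -0.1],
  [0, 0, 0, 0, 0, -0.1],
  [0, 0, 0, 0, 0, -0.1],
  [0, 0, 0, 0, 0, -0.1],
])

```text
clock: 3.9
tcp_pos: [0.4854, -0.0485, 0.4048]
tcp_rot: [2.652, 1.685, 0.0]
wrist_force: [-0.5, 0.4, 0.1]
grip_width: 0.0001
grip_force: 0.0
```

```bash
cat > st.py <<'E'
from h import *
s=r.get_state();M=R.from_rotvec(s["tcp_rot"]).as_matrix()
print(s["clock"],s["tcp_pos"].round(4),"F",s["wrist_force"].round(1),s["grip_width"].round(4),s["grip_force"])
print("y yaw",np.arctan2(M[1,1],M[0,1]).round(3),M[:,2].round(4),s["joint_positions"].round(2))
for n,t in dict(pad=(.4845,-.047,.38),knob=(.645,-.122,.328)).items(): print(n,(M.T@(np.array(t)-s["tcp_pos"])).round(4))
E
python3 st.py
python3 - <<'E'
from h import *
a=r.grab_frame("side");b=r.grab_frame("top")
cv2.imwrite("pics/m1.png",np.hstack([cv2.resize(np.ascontiguousarray(f["pixels"][v:v+150,u:u+150,::-1]),None,fx=2.5,fy=2.5,interpolation=2) for f,u,v in((a,270,130),(b,280,140))]))
E
```

```text
Traceback (most recent call last):
  File "st.py", line 3, in <module>
    print(s["clock"],s["tcp_pos"].round(4),"F",s["wrist_force"].round(1),s["grip_width"].round(4),s["grip_force"])
                                                                         ^^^^^^^^^^^^^^^^^^^^^
AttributeError: 'float' object has no attribute 'round'
```

View pics/m1.png

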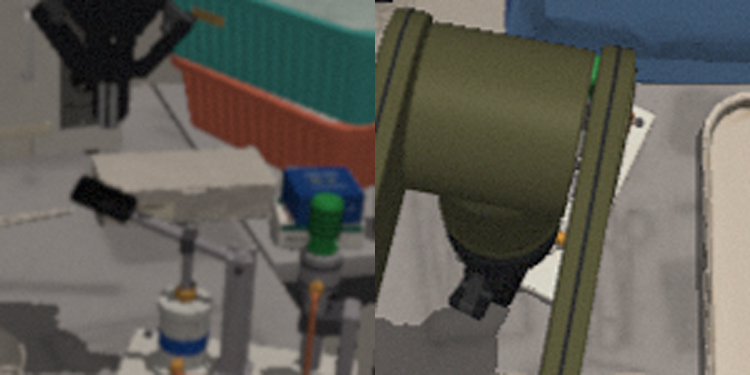

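Request:
arm_command([
  [0, 0, 0.015, 0, 0, 0],
  [0, 0, 0.015, 0, 0, 0],
  [0, 0, 0.015, 0, 0, 0],
  [0, 0, 0.015, 0, 0, 0],
  [0, 0, 0.015, 0, 0, 0],
  [0, 0, 0.015, 0, 0, 0],
  [0, 0, 0.015, 0, 0, 0],
  [0, 0, 0.01, 0, 0, 0],
])

```text
clock: 4.8
tcp_pos: [0.4851, -0.0483, 0.2894]
tcp_rot: [-2.656, -1.675, 0.001]
wrist_force: [-2.1, 0.8, 7.1]
grip_width: -0.0002
grip_force: 3.3
```

Request:
arm_command([
  [0, 0, 0.008, 0, 0, 0],
  [0, 0, 0, 0, 0, 0],
])

```text
clock: 5.0
tcp_pos: [0.4857, -0.0485, 0.2816]
tcp_rot: [2.657, 1.676, 0.0]
wrist_force: [-1.0, 0.3, 7.2]
grip_width: -0.0004
grip_force: 3.4
```

```bash
sed -i 's/s\["grip_width"\].round(4)/round(s["grip_width"],4)/' st.py; python3 st.py
python3 - <<'E'
from h import *
a=r.grab_frame("side")
cv2.imwrite("pics/m2.png",cv2.resize(np.ascontiguousarray(a["pixels"][170:320,260:440,::-1]),None,fx=3,fy=3,interpolation=2))
E
```

```text
5.0 [ 0.4857 -0.0485  0.2816] F [-1.   0.3  7.2] -0.0004 3.3845316781662405
y yaw -0.445 [ 1.e-04 -0.e+00 -1.e+00] [-0.19  0.32  1.85 -0.    0.97  0.26]
pad [ 0.0009 -0.0017 -0.0984]
knob [ 0.0023  0.1754 -0.0463]
```

View pics/m2.png

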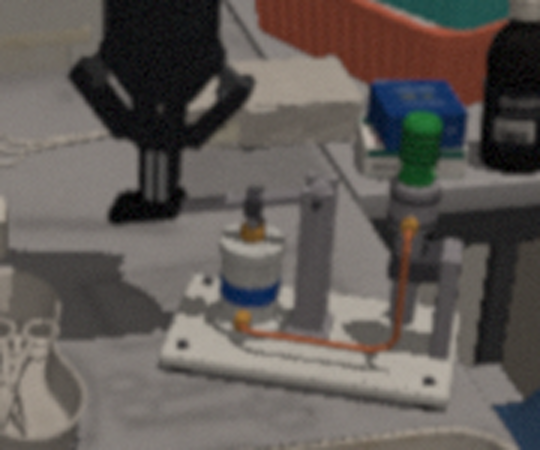

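Request:
arm_command([
  [0, 0, 0.004, 0, 0, 0],
  [0, 0, 0, 0, 0, 0],
])

```text
clock: 5.25
tcp_pos: [0.4859, -0.0487, 0.2784]
tcp_rot: [2.656, 1.676, 0.001]
wrist_force: [-1.2, 0.3, 7.5]
grip_width: 0.0
grip_force: 3.5
```

Request:
arm_command([
  [0, 0, 0.003, 0, 0, 0],
  [0, 0, 0, 0, 0, 0],
])

```text
clock: 5.45
tcp_pos: [0.4862, -0.0488, 0.2757]
tcp_rot: [2.655, 1.675, 0.003]
wrist_force: [-1.3, -0.0, 6.1]
grip_width: 0.0
grip_force: 3.6
```

Request:
arm_command([
  [0, 0, 0.002, 0, 0, 0],
  [0, 0, 0, 0, 0, 0],
])

```text
clock: 5.65
tcp_pos: [0.4864, -0.0489, 0.2739]
tcp_rot: [2.654, 1.675, 0.003]
wrist_force: [-0.9, -0.7, 7.0]
grip_width: 0.0002
grip_force: 3.6
```

Request:
arm_command([
  [0, 0, 0.003, 0, 0, 0],
  [0, 0, 0, 0, 0, 0],
])

```text
clock: 5.85
tcp_pos: [0.4866, -0.049, 0.2725]
tcp_rot: [2.654, 1.675, 0.005]
wrist_force: [-4.4, -1.1, 20.9]
grip_width: 0.0002
grip_force: 10.6
```

Run:
```python
from h import *
a=r.grab_frame("side");P=cloud(a);s=r.get_state();print(s["wrist_force"],s["tcp_pos"])
# lever bar: points near stand axis between x=-60 and 10
c,w=np.cos(.44),np.sin(.44);o=np.array([.645,-.122])-.085*np.array([c,-w])
d=P[...,:2]-o;X=d[...,0]*c-d[...,1]*w;Y=d[...,0]*w+d[...,1]*c;Z=P[...,2]
for x0 in range(-120,30,10):
    m=(a["depth"]>0)&(X>x0/1e3)&(X<(x0+10)/1e3)&(abs(Y)<.03)&(Z>.06)&(Z<.2)
    z=Z[m];print(x0,m.sum(),np.percentile(z,[5,50,95]).round(3) if m.sum() else "")
```

```text
[-3.8480075   0.35229188 19.90777071] [ 0.4865823  -0.04899638  0.27260892]
-120 128 [0.083 0.158 0.196]
-110 144 [0.083 0.149 0.195]
-100 228 [0.09  0.15  0.196]
-90 234 [0.093 0.141 0.196]
-80 260 [0.096 0.14  0.192]
-70 150 [0.094 0.156 0.196]
-60 110 [0.097 0.159 0.198]
-50 122 [0.083 0.17  0.198]
-40 169 [0.067 0.108 0.196]
-30 164 [0.064 0.093 0.192]
-20 146 [0.065 0.087 0.116]
-10 115 [0.063 0.082 0.119]
0 43 [0.065 0.117 0.123]
10 126 [0.066 0.107 0.132]
20 184 [0.064 0.104 0.133]
```

Request:
arm_command([
  [0, 0, -0.013, 0, 0, 0],
  [0, 0, -0.013, 0, 0, 0],
  [0, 0, -0.013, 0, 0, 0],
  [0, 0, -0.013, 0, 0, 0],
  [0, 0, -0.013, 0, 0, 0],
  [0, 0, -0.013, 0, 0, 0],
  [0, 0, -0.017, 0, 0, 0],
  [0, 0, 0, 0, 0, 0],
])

```text
clock: 6.7
tcp_pos: [0.4865, -0.0487, 0.3669]
tcp_rot: [2.653, 1.675, 0.006]
wrist_force: [0.9, -0.7, -0.2]
grip_width: -0.0003
grip_force: 0.0
```

Request:
arm_command([
  [0, 0, 0, 0, 0, 0],
  [0, 0, 0, 0, 0, 0],
  [0, 0, 0, 0, 0, 0],
])

```text
clock: 7.0
tcp_pos: [0.4851, -0.0485, 0.3637]
tcp_rot: [-2.654, -1.678, 0.002]
wrist_force: [0.1, 0.6, 0.1]
grip_width: 0.0003
grip_force: 0.0
```

Run:
```python
from h import *
a=r.grab_frame("side");s=r.get_state();print(s["wrist_force"],s["tcp_pos"])
cv2.imwrite("pics/m3.png",cv2.resize(np.ascontiguousarray(a["pixels"][170:320,260:440,::-1]),None,fx=3,fy=3,interpolation=2))
```

```text
[ 0.49859396  0.08087979 -0.12429441] [ 0.48515806 -0.0484432   0.3637958 ]
```

View pics/m3.png

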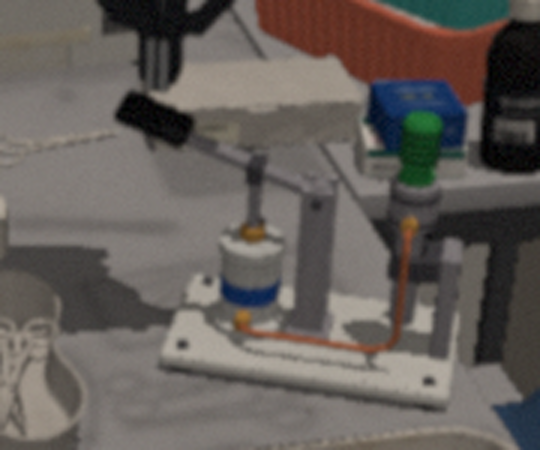

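Request:
arm_command([
  [0, 0, 0.014, 0, 0, 0],
  [0, 0, 0.014, 0, 0, 0],
  [0, 0, 0.014, 0, 0, 0],
  [0, 0, 0.014, 0, 0, 0],
  [0, 0, 0.014, 0, 0, 0],
  [0, 0, 0.014, 0, 0, 0],
  [0, 0, 0.006, 0, 0, 0],
  [0, 0, 0.0015, 0, 0, 0],
])

```text
clock: 7.85
tcp_pos: [0.4862, -0.0488, 0.2731]
tcp_rot: [2.654, 1.678, 0.001]
wrist_force: [-0.5, -0.6, 9.2]
grip_width: 0.0001
grip_force: 4.6
```

Request:
arm_command([
  [0, 0, 0.001, 0, 0, 0],
  [0, 0, 0, 0, 0, 0],
])

```text
clock: 8.05
tcp_pos: [0.4862, -0.0488, 0.2731]
tcp_rot: [2.654, 1.678, 0.002]
wrist_force: [-0.6, -1.3, 10.0]
grip_width: -0.0002
grip_force: 4.8
```

Request:
arm_command([
  [0, 0, -0.013, 0, 0, 0],
  [0, 0, -0.013, 0, 0, 0],
  [0, 0, -0.013, 0, 0, 0],
  [0, 0, -0.013, 0, 0, 0],
  [0, 0, -0.013, 0, 0, 0],
  [0, 0, -0.013, 0, 0, 0],
  [0, 0, -0.015, 0, 0, 0],
  [0, 0, 0, 0, 0, 0],
])

```text
clock: 8.85
tcp_pos: [0.4862, -0.0486, 0.3665]
tcp_rot: [2.653, 1.678, 0.004]
wrist_force: [0.8, -1.2, 0.3]
grip_width: 0.0002
grip_force: 0.0
```

Request:
arm_command([
  [0, 0, 0, 0, 0, 0],
  [0, 0, 0, 0, 0, 0],
  [0, 0, 0, 0, 0, 0],
])

```text
clock: 9.15
tcp_pos: [0.4851, -0.0484, 0.3642]
tcp_rot: [-2.654, -1.678, 0.002]
wrist_force: [-0.5, -0.1, 0.4]
grip_width: -0.0003
grip_force: 0.0
```

Request:
arm_command([
  [0, 0, 0.014, 0, 0, 0],
  [0, 0, 0.014, 0, 0, 0],
  [0, 0, 0.014, 0, 0, 0],
  [0, 0, 0.014, 0, 0, 0],
  [0, 0, 0.014, 0, 0, 0],
  [0, 0, 0.014, 0, 0, 0],
  [0, 0, 0.006, 0, 0, 0],
  [0, 0, 0.0025, 0, 0, 0],
])

```text
clock: 9.95
tcp_pos: [0.4862, -0.0488, 0.2727]
tcp_rot: [2.654, 1.679, 0.001]
wrist_force: [-1.0, -1.3, 15.2]
grip_width: -0.0001
grip_force: 7.5
```

Request:
arm_command([
  [0, 0, 0.001, 0, 0, 0],
  [0, 0, 0, 0, 0, 0],
])

```text
clock: 10.15
tcp_pos: [0.4862, -0.0488, 0.2729]
tcp_rot: [2.653, 1.678, 0.002]
wrist_force: [-2.1, -0.3, 13.4]
grip_width: -0.0002
grip_force: 6.2
```

Request:
arm_command([
  [0, 0, -0.013, 0, 0, 0],
  [0, 0, -0.013, 0, 0, 0],
  [0, 0, -0.013, 0, 0, 0],
  [0, 0, -0.013, 0, 0, 0],
  [0, 0, -0.013, 0, 0, 0],
  [0, 0, -0.013, 0, 0, 0],
  [0, 0, -0.017, 0, 0, 0],
  [0, 0, 0, 0, 0, 0],
])

```text
clock: 10.95
tcp_pos: [0.4862, -0.0486, 0.3681]
tcp_rot: [2.653, 1.678, 0.004]
wrist_force: [-0.7, 0.5, 0.5]
grip_width: 0.0006
grip_force: 0.0
```

Request:
arm_command([
  [0, 0, -0.01, 0, 0, 0],
  [0, 0, -0.01, 0, 0, 0],
  [0, 0, -0.01, 0, 0, 0],
  [0, 0, 0, 0, 0, 0],
  [0, 0, 0, 0, 0, 0],
  [0, 0, 0, 0, 0, 0],
], claw=0)

```text
clock: 11.55
tcp_pos: [0.4852, -0.0485, 0.3964]
tcp_rot: [-2.655, -1.679, 0.001]
wrist_force: [-0.2, 0.7, 0.2]
grip_width: 0.0848
grip_force: 0.0
```

```bash
python3 st.py
python3 - <<'E'
from h import *
a=r.grab_frame("side");P=cloud(a);h=cv2.cvtColor(a["pixels"],cv2.COLOR_RGB2HSV)
p=(h[...,2]<70)&(a["depth"]>0)&(np.abs(P[...,0]-.49)<.05)&(np.abs(P[...,1]+.055)<.05)&(P[...,2]>.08)&(P[...,2]<.2)
q=P[p];print("pad",len(q),q.mean(0),q.min(0),q.max(0))
E
```

```text
11.55 [ 0.4852 -0.0485  0.3964] F [-0.2  0.7  0.2] 0.0848 0.0
y yaw -0.443 [-7.e-04  2.e-04 -1.e+00] [-0.19  0.19  1.69  0.    1.26  0.26]
pad [ 0.001  -0.0013  0.0164]
knob [0.0021 0.1759 0.0682]
pad 316 [ 0.48624509 -0.05589468  0.16849986] [ 0.45736103 -0.07616788  0.14974369] [ 0.53188332 -0.02296938  0.17963338]
```

Run:
```python
from h import *
from scipy.optimize import least_squares
t=np.linspace(0,2*np.pi,60)
out=[]
for n in("side","top"):
    f=r.grab_frame(n);im=cv2.imread(f"pics/{n}0.png");h=cv2.cvtColor(im,cv2.COLOR_BGR2HSV)
    g=((h[...,0]>45)&(h[...,0]<75)&(h[...,1]>110)&(h[...,2]>30)).astype(np.uint8)
    w=np.zeros_like(g);(u0,v0)=(385,195) if n=="side" else (355,150);w[v0:v0+45,u0:u0+30]=1;g*=w
    nb,l,st,ce=cv2.connectedComponentsWithStats(g);j=1+st[1:,4].argmax();print(n,st[j],ce[j])
    K=np.array(f["K"]);Rm=att(f);C=np.array(f["position"])
    def model(p,K=K,Rm=Rm,C=C):
        X=np.vstack([np.c_[p[0]+.013*np.cos(t),p[1]+.013*np.sin(t),np.full(60,z)] for z in(.158,.191)])
        c=(X-C)@Rm.T.T;uv=(c@K.T);uv=uv[:,:2]/uv[:,2:]
        hull=cv2.convexHull(uv.astype(np.float32));m=cv2.moments(hull);return np.array([m["m10"]/m["m00"],m["m01"]/m["m00"]]),uv.min(0),uv.max(0)
    out.append((model,ce[j],st[j]))
for sel,name in((slice(0,1),"side"),(slice(1,2),"top"),(slice(0,2),"both")):
    e=least_squares(lambda p:np.concatenate([m(p)[0]-c for m,c,_ in out[sel]]),[.645,-.122],diff_step=1e-3)
    print(name,e.x.round(4),e.fun.round(2))
for m,c,s in out: print([a.round(1) for a in m(e.x)])
```

```text
side [393 208  14  24 259] [399.51351351 219.1042471 ]
top [362 162  13  17 160] [367.96875 169.725  ]
side [ 0.6412 -0.1347] [-0. -0.]
top [ 0.6441 -0.1218] [-0. -0.]
both [ 0.6444 -0.1243] [-0.34 -2.51  1.27 -0.15]
[array([399.2, 216.6]), array([391.7, 206.1]), array([406.8, 227.2])]
[array([369.2, 169.6]), array([362.3, 160.9]), array([376.3, 178.3])]
```

Request:
arm_command([
  [0.0003, 0.022, 0, 0, 0, 0],
  [0.0003, 0.022, 0, 0, 0, 0],
  [0.0003, 0.022, 0, 0, 0, 0],
  [0.0003, 0.022, 0, 0, 0, 0],
  [0.0003, 0.022, 0, 0, 0, 0],
  [0.0003, 0.022, 0, 0, 0, 0],
  [0.0003, 0.022, 0, 0, 0, 0],
  [0.0003, 0.022, 0, 0, 0, 0],
])

```text
clock: 12.5
tcp_pos: [0.6462, -0.1222, 0.396]
tcp_rot: [-2.655, -1.679, 0.001]
wrist_force: [0.9, 0.2, -0.1]
grip_width: 0.0855
grip_force: 0.0
```

Request:
arm_command([
  [0, 0, 0.01, 0, 0, 0],
  [0, 0, 0.01, 0, 0, 0],
  [0, 0, 0.01, 0, 0, 0],
  [0, 0, 0.01, 0, 0, 0],
  [0, 0, 0.01, 0, 0, 0],
  [0, 0, 0.01, 0, 0, 0],
  [0, 0, 0.006, 0, 0, 0],
  [0, 0, 0, 0, 0, 0],
])

```text
clock: 13.3
tcp_pos: [0.645, -0.1216, 0.3294]
tcp_rot: [-2.654, -1.678, 0.002]
wrist_force: [-0.3, -0.6, 0.2]
grip_width: 0.0855
grip_force: 0.0
```

```bash
python3 st.py
python3 - <<'E'
from h import *
a=r.grab_frame("side");b=r.grab_frame("top")
cv2.imwrite("pics/m4.png",np.hstack([cv2.resize(np.ascontiguousarray(f["pixels"][v:v+100,u:u+100,::-1]),None,fx=4,fy=4,interpolation=2) for f,u,v in((a,350,150),(b,320,120))]))
E
```

```text
13.3 [ 0.645  -0.1216  0.3294] F [-0.3 -0.6  0.2] 0.0855 0.0
y yaw -0.443 [-2.1e-03  6.0e-04 -1.0e+00] [-0.25  0.48  1.43  0.    1.24  0.19]
pad [-0.0014 -0.1771 -0.0502]
knob [-0.0004  0.0001  0.0014]
```

View pics/m4.png

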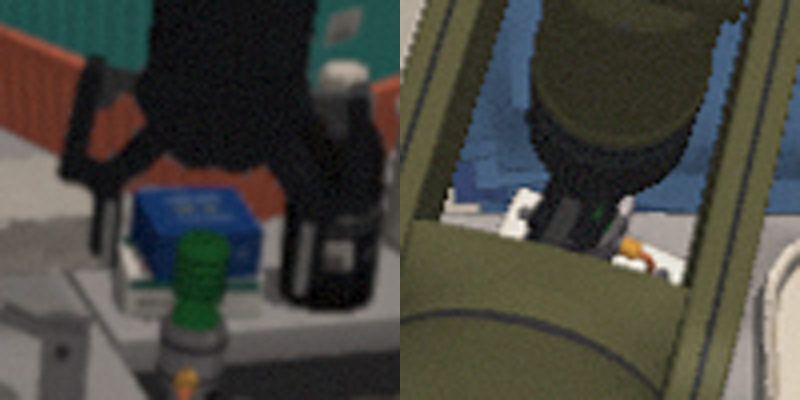

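Request:
arm_command([
  [0, 0, 0, 0, 0, 0],
  [0, 0, 0, 0, 0, 0],
  [0, 0, 0, 0, 0, 0],
  [0, 0, 0, 0, 0, 0],
  [0, 0, 0, 0, 0, 0],
  [0, 0, 0, 0, 0, 0],
], claw=1)

```text
clock: 14.0
tcp_pos: [0.645, -0.1215, 0.3312]
tcp_rot: [-2.655, -1.679, 0.001]
wrist_force: [-2.7, 1.1, 5.3]
grip_width: 0.0243
grip_force: 59.0
```

```bash
cat >> st.py <<'E'
print("F tool",(M.T@s["wrist_force"]).round(2),"T tool",(M.T@s["wrist_torque"]).round(3))
E
python3 st.py
```

```text
14.0 [ 0.645  -0.1215  0.3312] F [-2.7  1.1  5.3] 0.0243 59.03070803498849
y yaw -0.443 [-8.e-04  5.e-04 -1.e+00] [-0.25  0.48  1.42  0.    1.24  0.19]
pad [-0.0015 -0.177  -0.0486]
knob [-0.0004  0.0002  0.0032]
F tool [-0.13 -2.93 -5.32] T tool [ 0.567  0.015 -0.014]
```

Request:
arm_command([
  [0, -0.0003, -0.002, 0, 0, 0],
  [0, 0, -0.003, 0, 0, 0],
  [0, 0, -0.003, 0, 0, 0],
  [0, 0, 0, 0, 0, 0],
  [0, 0, 0, 0, 0, 0],
  [0, 0, 0, 0, 0, 0],
])

```text
clock: 14.6
tcp_pos: [0.645, -0.1216, 0.3387]
tcp_rot: [-2.655, -1.679, 0.001]
wrist_force: [-1.7, 0.8, -0.6]
grip_width: 0.0239
grip_force: 59.1
```

```bash
python3 st.py
```

```text
14.6 [ 0.645  -0.1216  0.3387] F [-1.7  0.8 -0.6] 0.0239 59.06899468973279
y yaw -0.443 [-7.e-04  2.e-04 -1.e+00] [-0.25  0.47  1.41  0.    1.26  0.19]
pad [-0.0014 -0.177  -0.0412]
knob [-0.0004  0.0002  0.0107]
F tool [-0.01 -1.91  0.61] T tool [ 0.491 -0.04   0.038]
```

Request:
arm_command([
  [0, -0.0005, -0.005, 0, 0, 0],
  [0, 0, -0.006, 0, 0, 0],
  [0, 0, -0.006, 0, 0, 0],
  [0, 0, -0.006, 0, 0, 0],
  [0, 0, 0, 0, 0, 0],
  [0, 0, 0, 0, 0, 0],
  [0, 0, 0, 0, 0, 0],
])

```text
clock: 15.3
tcp_pos: [0.6449, -0.1215, 0.3618]
tcp_rot: [2.655, 1.679, 0.001]
wrist_force: [-0.6, 0.2, -1.7]
grip_width: 0.024
grip_force: 59.2
```

```bash
python3 st.py
```

```text
15.3 [ 0.6449 -0.1215  0.3618] F [-0.6  0.2 -1.7] 0.024 59.168615830130875
y yaw -0.443 [ 7.e-04 -2.e-04 -1.e+00] [-0.25  0.45  1.39 -0.    1.3   0.19]
pad [-0.0015 -0.1768 -0.0183]
knob [-0.0004  0.0003  0.0338]
F tool [-0.04 -0.6   1.67] T tool [0.073 0.054 0.006]
```

Request:
arm_command([
  [0, 0, -0.005, 0, 0, 0],
  [0, 0, -0.005, 0, 0, 0],
  [0, 0, -0.005, 0, 0, 0],
  [0, 0, -0.005, 0, 0, 0],
  [0, 0, -0.0035, 0, 0, 0],
  [0, 0, 0, 0, 0, 0],
  [0, 0, 0, 0, 0, 0],
  [0, 0, 0, 0, 0, 0],
])

```text
clock: 16.1
tcp_pos: [0.6447, -0.1214, 0.385]
tcp_rot: [-2.655, -1.679, 0.0]
wrist_force: [-0.1, -0.3, -1.9]
grip_width: 0.0241
grip_force: 59.1
```

```bash
python3 st.py
python3 - <<'E'
from h import *
a=r.grab_frame("side")
cv2.imwrite("pics/m5.png",cv2.resize(np.ascontiguousarray(a["pixels"][170:270,330:450,::-1]),None,fx=5,fy=5,interpolation=2))
for i in range(4): r.grab_frame("side");s=r.get_state();print(s["wrist_force"].round(2),s["wrist_torque"].round(3))
E
```

```text
16.1 [ 0.6447 -0.1214  0.385 ] F [-0.1 -0.3 -1.9] 0.0241 59.1488952934742
y yaw -0.443 [-2.e-04  0.e+00 -1.e+00] [-0.25  0.43  1.35 -0.    1.35  0.19]
pad [-0.0014 -0.1767  0.005 ]
knob [-0.0004  0.0005  0.057 ]
F tool [-0.35  0.04  1.85] T tool [ 0.025  0.008 -0.003]
[ 0.35  1.08 -1.68] [ 0.038 -0.     0.027]
[ 0.08 -0.87 -1.23] [0.05  0.009 0.01 ]
[-0.32 -0.33 -0.68] [ 0.06   0.027 -0.014]
[-0.29  0.45 -0.45] [-0.048  0.038 -0.02 ]
```

View pics/m5.png

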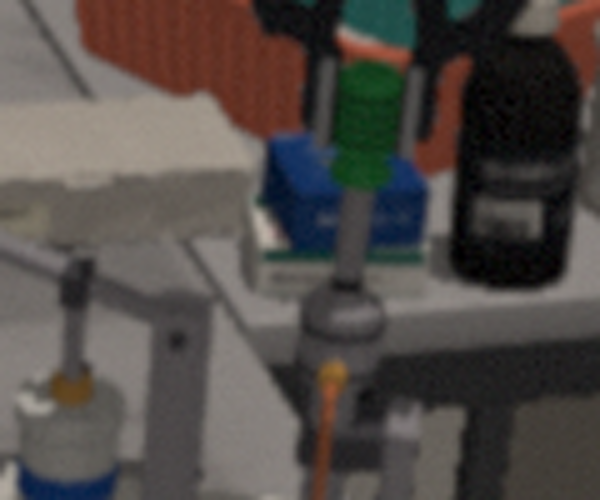

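Run:
```python
from h import *
I=[];D=[]
for i in range(6):
    a=r.grab_frame("side");I.append(a["pixels"].astype(float));D.append(a["depth"])
I=np.mean(I,0)
K=np.array(a["K"]);Rm=att(a);C=np.array(a["position"])
def proj(X): c=(np.array(X)-C)@Rm;u=K@c;return u[:2]/u[2]
for z in(.230,.199,.1985,.165,.160,.155,.150,.145): print(z,proj((.645,-.122,z)).round(1))
for v in range(196,240): print(v,I[v,390:410].mean(1).astype(int).tolist())
cv2.imwrite("pics/m6.png",cv2.resize(np.ascontiguousarray(I[175:245,370:430,::-1]).astype(np.uint8),None,fx=8,fy=8,interpolation=cv2.INTER_CUBIC))
s=r.get_state();print(s["clock"],s["wrist_force"],s["wrist_torque"],s["tcp_pos"])
```

```text
0.23 [402. 190.]
0.199 [400.3 204.7]
0.1985 [400.3 204.9]
0.165 [398.6 220.4]
0.16 [398.3 222.6]
0.155 [398.  224.9]
0.15 [397.8 227.1]
0.145 [397.5 229.4]
196 [68, 59, 61, 71, 71, 59, 31, 26, 29, 31, 29, 30, 30, 28, 30, 29, 28, 29, 26, 32]
197 [67, 67, 70, 73, 71, 53, 31, 25, 29, 31, 33, 33, 33, 33, 33, 29, 33, 30, 32, 38]
198 [60, 63, 70, 75, 71, 55, 36, 29, 28, 29, 28, 34, 32, 32, 30, 33, 32, 33, 30, 40]
199 [61, 65, 73, 77, 72, 64, 58, 46, 34, 31, 28, 28, 29, 30, 31, 29, 29, 30, 30, 40]
200 [59, 66, 72, 75, 74, 72, 69, 54, 38, 34, 36, 37, 34, 35, 34, 34, 35, 37, 38, 46]
201 [56, 58, 62, 67, 70, 70, 62, 45, 36, 36, 36, 37, 37, 36, 37, 34, 37, 43, 47, 52]
202 [54, 56, 59, 66, 71, 69, 51, 37, 35, 36, 36, 38, 37, 36, 37, 34, 36, 43, 51, 55]
203 [54, 57, 58, 61, 66, 63, 46, 35, 36, 38, 37, 39, 39, 39, 37, 36, 36, 42, 50, 54]
204 [55, 56, 59, 61, 64, 59, 42, 34, 36, 38, 41, 39, 39, 40, 38, 38, 37, 40, 48, 55]
205 [56, 56, 58, 60, 62, 58, 44, 38, 37, 38, 40, 37, 40, 40, 40, 37, 38, 41, 50, 55]
206 [55, 56, 57, 56, 57, 54, 49, 46, 39, 41, 42, 42, 42, 41, 41, 39, 41, 44, 52, 55]
207 [53, 
[... 2267 characters left out ...]
65, 71, 86, 104, 109, 111, 112, 114, 112, 106, 99, 89, 78, 90, 101, 102]
234 [57, 46, 55, 61, 65, 70, 80, 91, 95, 98, 100, 98, 95, 88, 81, 71, 67, 78, 90, 89]
235 [51, 39, 47, 54, 60, 65, 71, 75, 79, 80, 81, 81, 79, 76, 68, 62, 59, 75, 87, 89]
236 [55, 43, 39, 42, 48, 56, 61, 63, 66, 70, 69, 66, 68, 63, 54, 52, 61, 76, 86, 86]
237 [61, 54, 49, 45, 44, 45, 46, 50, 52, 55, 55, 54, 52, 50, 50, 55, 68, 81, 84, 84]
238 [61, 60, 60, 57, 56, 55, 53, 52, 50, 52, 52, 54, 55, 56, 60, 66, 73, 81, 81, 81]
239 [60, 62, 62, 64, 65, 66, 67, 66, 65, 64, 66, 69, 69, 68, 71, 71, 75, 78, 80, 78]
16.65 [ 0.95725415  0.12177771 -0.8777149 ] [0.028142   0.03777522 0.0205278 ] [ 0.64476213 -0.1214349   0.38519113]
```

View pics/m6.png

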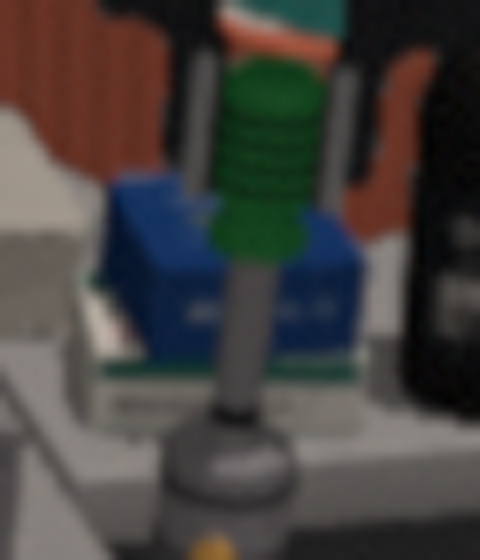

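```bash
python3 -c "
from cell import r
print(r.sign_off())"
```

```text
the job is handed in; nothing more can be done
None
```

I handed the job in after three full lever strokes, each pushed to the lower stop and let back up. The obturator is held still in the fingers, drawn about 54 mm so its dark ring sits about 9 mm above the cannula's mouth by the side camera, with sideways force near zero; `r.sign_off()` returned no verdict.

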